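# Put the freshly filed scraper back in the tool block

### The job

The orange-handled scraper has just been filed and hangs loose in the open jaws of the red bench vice. Lift it out and slide it, blade down, into the orange-marked slot of the wooden tool block until its handle sits down flat on the block, keeping hold until it is home rather than dropping it in. Leave the blue and the white scraper where they are.

Things in the scene. Friction and masses are not known exactly. Their poses are not given: they have to be found in the camera images.
- orange_scraper: Scraper, 0.28 kg: steel blade 90 (x) x 4 (y) x 60 high; on it an orange handle bar 140 (x) x 30 (y) x 36 high, flat sides. Origin: middle of the blade's lower edge, z up; handle at z 60 to 96. Starts upright in the bolted-down vice, unclamped, handle lying on the jaw tops 150 above the bench; jaws 112 wide, 14 apart, along x. Lifts straight out: 60 clears the jaws.
- orange_slot: Orange-striped slot in a bolted-down wooden block (160 x 210, 90 high; three slots 70 apart, order varies). Origin: centre of the mouth, level with the block's top; x along the slot, z up. 110 long, 18 wide, top 10 widening to 26; open down to the bench. Scraper home: handle on the block, its origin 60 below this one, its x along this x, either way round.
- blue_scraper: Same scraper with a blue handle, already home in the blue-marked slot of the same block (origin: middle of the blade's lower edge, 30 above the bench; handle top 126 above the bench). To be left alone.
- white_scraper: Same scraper with a white handle, lying flat on the bench between the vice and the block, a little beyond them, 30 high. Origin: on the bench, below the middle of the tool's flat outline, 140 x 96; x along the handle. To be left alone; its white-marked slot stays empty.
There are look-alikes about, which are no part of the job. What is meant by the orange_scraper is not black or turquoise, and is the smaller of those in its own colour.

How it is judged:
By the outcome, as a careful person would: the job done as asked, in the order asked, and still so for the second after the job is handed in, with the robot touching nothing.
It also fails if it takes over 43 s, if anything falls off the work surface, if the arm or the gripper's body presses on something with over 40 N, if the wrist force passes 120 N, or if a joint passes its speed limit or range.

### The arm

A 6-joint arm with a two-finger parallel gripper is mounted at the origin on the work surface. World frame = base frame: x ahead of the robot, y to its left, z up, the work surface at z = 0. Lengths are in m, angles in rad, forces in N, time in s.
With the tool pointing down it reaches from about 0.3 to 0.775 m from the base axis. Payload 14.6 kg.
Tool frame: the origin (TCP) lies at the very end of the fingers, on their centre line; the grasp point (between the pads) lies 19 mm behind it (ctrl.grasp_offset is the distance from the TCP to the grasp point, in m); z points along the fingers, y is the line along which they close (so a half turn about z gives the same grasp; the last joint's range is limited). The gripper opens to 94 mm and grips with 3 to 60 N. Pads are 16 mm wide; open, the fingers measure 119 mm over their backs; the gripper's body (75 mm by 177 mm) begins 78 mm behind the grasp point.
Start: joints at [-1.378, 0.3, 1.521, -0, 1.321, -0.067], TCP at [0.141, -0.532, 0.205] pointing down, gripper open.
Joint ranges: [-3.03, 3.03], [-0.79, 2.21], [0.23, 2.52], [-1.04, 4.18], [0, 3.07], [-2.55, 2.55]. Speed limits (rad/s): [2.22, 2.22, 2.57, 3.14, 3.14, 3.14].

### API

Orientations are given as [roll, pitch, yaw] about the fixed x, y, z axes, in that order (R = Rz(yaw) Ry(pitch) Rx(roll)).
In Python, from station import ctrl gives the robot as it stands.
- The arm moves only by the tool step_arm, never from a script. Its argument "plan" is a list that holds one entry, the list of rows, each a list of 6 numbers: the shift along the tool's x, y, z in units of 30 mm (1.0 is 30 mm), then the turn, a rotation vector about the tool's x, y, z in units of 6 degrees (1.0 is 6 degrees). In form: [[[dx, dy, dz, wx, wy, wz], ...]]. A call has 1 to 8 rows; each row is the pose to reach, as a shift and turn from the pose commanded when the call began, along the tool's axes at that moment; what a row does not reach only later rows make up. A row lasts 1/12 s, in which the tool goes at most 41.7 mm and 7.16 degrees, less where a joint would pass 70% of its speed; a pose out of reach is approached as far as the arm can. A call with a gripper value outside its range is refused whole. "grip" is the opening, from 0 (shut) to 1 (fully open), set as the call begins (left out, the last holds). The fingers move at their own pace and stop on an object; "squeeze" is the grip in N (left out, the last holds). Time passes only in rows, so rows that repeat a pose let the fingers close. It gives the time, the measured TCP pose, the force, the opening and the grip force at its end, in the units of the state.
- ctrl.get_obs(): the state, without advancing time (a new reading comes with each control period).
- ctrl.camera(name): name is "scene" or "top"; returns the picture (384x512x3 uint8, red, green, blue); there is no depth.
- ctrl.camera_model(name): a dict with "intrinsics" (3x3 intrinsics, pixels), "R" (3x3) and "t" (3): a world point X has camera coordinates R X + t. Camera axes: x right, y down, z forward; pixel columns grow to the right and rows downward; lengths in m; the calibration is good to about 2 mm. A picture is of the moment at which its call begins. camera_model takes no time and is no camera call.
- ctrl.hand_in(): hands the job in; it is judged then, once.
Trained networks look in the newest picture that a camera, given by its name, has taken for a name from the list of things; names that differ only in an ending like _2 or _b are one class to them, and where a whole thing is asked for, a point or a joint stands for the part that bears it (a point fixed in the world has none). Each returns a list of dicts, best first, with "confidence" (0 to 1); they miss things now and then, are a little off and sometimes report something else, mostly with a low value. They report only what shows in the picture. A call takes as long as a camera call. They do not tell look-alikes from the thing itself.
- ctrl.masks_of(query, camera): "pixels" (384x512 bool, what is visible of it) and "at" ([column, row] in pixels, amid what is visible of it).
- ctrl.place_of(query, camera): "at" ([column, row] in pixels: a listed point, or the origin of a listed thing).
The state is a dict: "time_s": time; "qpos": joint angles; "joint_vel": joint speeds; "tau": joint torques, N m; "ee_pos": TCP position; "eef_rot": TCP orientation; "force": force on the tool from outside, world axes, zero at the start; "moment": the same for the moment, N m; "grip_width": finger opening in m; "grip_force": force on a finger pad.
Only numpy, scipy, OpenCV 4.12 (cv2) and the standard library are available. Lean on these libraries where they do the work, as an engineer would, in place of code of your own. Each camera call takes 0.05 s, during which the arm holds its last target. There are 200 camera calls.

## Working session

There is one attempt and no reset: what is moved stays moved. The work goes in short steps, Python scripts to look and compute and a tool call to move; the robot and the scene stay as the last step left them, time stands still between calls to the robot, and variables do not carry over. Pictures are saved under pics/ and viewed, at most 10 in all, crops included, and the job is handed in when it is done.

Besides the shell and the picture viewer there is one more tool, called as a command line: name --argument value ..., lists and objects as JSON in quotes. step_arm: Moves the arm, as the interface text tells. Its arguments: {"type":"object","properties":{"plan":{"type":"array","items":{"type":"array","items":{"type":"array","items":{"type":"number"}}}},"grip":{"type":"number"},"squeeze":{"type":"number"}},"required":["plan"]}

```bash
ls; mkdir -p pics; python3 - <<'E'
from station import ctrl
import cv2, numpy as np
for c in ("scene","top"):
    im=ctrl.camera(c); cv2.imwrite(f"pics/{c}0.png",im[:,:,::-1])
    m=ctrl.camera_model(c); R=np.array(m["R"]);print(c,m["intrinsics"],(-R.T@np.array(m["t"])).round(3),R.round(3).tolist())
    for q in ("orange_scraper","orange_slot","blue_scraper","white_scraper"):
        print(q,[(np.round(d["at"],1).tolist(),round(d["confidence"],2)) for d in ctrl.place_of(q,c)],
         [(np.round(d["at"],1).tolist(),round(d["confidence"],2),int(d["pixels"].sum())) for d in ctrl.masks_of(q,c)])
print(ctrl.get_obs())
E
```

```text
pics
scene [[485.16476514   0.         261.93606199]
 [  0.         485.16476514 191.25781881]
 [  0.           0.           1.        ]] [ 1.431 -0.674  1.137] [[0.618, 0.786, 0.009], [0.534, -0.412, -0.738], [-0.577, 0.461, -0.675]]
orange_scraper [([278.9, 144.8], 0.95), ([245.1, 182.3], 0.81), ([264.5, 299.7], 0.68), ([310.0, 161.7], 0.66)] [([313.0, 144.5], 0.77, 546), ([277.9, 124.5], 0.7, 876), ([243.5, 167.6], 0.67, 658), ([262.0, 277.3], 0.62, 1670)]
orange_slot [([192.0, 204.9], 0.63), ([284.6, 237.3], 0.54)] [([199.8, 207.9], 0.8, 477)]
blue_scraper [([175.4, 231.1], 0.55)] [([171.9, 210.9], 0.63, 525)]
white_scraper [([280.9, 235.8], 0.79)] []
top [[366.34907707   0.         256.41620763]
 [  0.         366.34907707 189.11936649]
 [  0.           0.           1.        ]] [0.423 0.002 0.97 ] [[-0.01, -1.0, -0.004], [-0.994, 0.011, -0.113], [0.113, 0.003, -0.994]]
orange_scraper [([146.9, 191.6], 0.94), ([129.2, 293.1], 0.91), ([225.5, 254.4], 0.74), ([318.7, 93.8], 0.61)] [([326.4, 75.5], 0.95, 1609), ([113.4, 300.9], 0.92, 1866), ([220.8, 255.9], 0.92, 804)]
orange_slot [([332.6, 220.1], 0.75)] [([338.6, 218.9], 0.69, 564)]
blue_scraper [([352.7, 215.6], 0.64)] []
white_scraper [([246.0, 141.6], 0.82)] []
{'time_s': 0.9, 'qpos': array([-1.37760626e+00,  2.99904139e-01,  1.52101028e+00, -7.42129397e-06,
        1.32067267e+00, -6.66226099e-02]), 'joint_vel': array([-0.0011496 , -0.00120274, -0.00229166,  0.00061072,  0.00091029,
        0.00128427]), 'tau': array([-8.68869993e-04, -5.31661606e+01, -3.52914584e+01,  7.07554654e-02,
        2.13792070e-02, -5.68117670e-06]), 'ee_pos': array([ 0.14127667, -0.5315386 ,  0.20543896]), 'eef_rot': array([3.14158758e+00, 7.54497353e-06, 2.59814518e-01]), 'force': array([-0.73840529,  0.33337545, -0.23258391]), 'moment': array([-4.00669370e-02, -7.01805162e-05,  2.71732162e-03]), 'grip_force': 0.0, 'grip_width': 0.0943016526278754}
```

View pics/scene0.png

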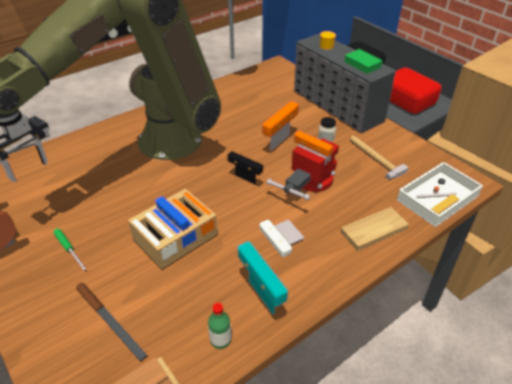

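View pics/top0.png

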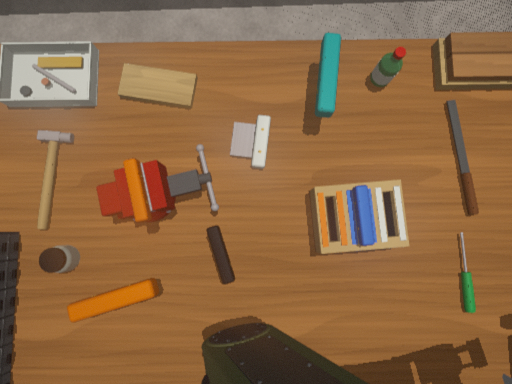

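```bash
cat > h.py <<'E'
import numpy as np, cv2
from station import ctrl
def proj(c,X):
    m=ctrl.camera_model(c); p=(np.asarray(X)@np.array(m["R"]).T+np.array(m["t"]))@np.array(m["intrinsics"]).T
    return p[:,:2]/p[:,2:]
def back(c,uv,z):
    m=ctrl.camera_model(c); R=np.array(m["R"]); C=-R.T@np.array(m["t"])
    d=R.T@np.linalg.solve(np.array(m["intrinsics"]),[uv[0],uv[1],1.]); return C+d*(z-C[2])/d[2]
def rect(c,im,x0,y0,w,h,z,s=2500):
    "metric view: col=-y (left=+y), row=-x; centre x0,y0; s px/m"
    co=[(x0+h/2,y0+w/2),(x0+h/2,y0-w/2),(x0-h/2,y0-w/2),(x0-h/2,y0+w/2)]
    src=proj(c,[(a,b,z) for a,b in co]).astype(np.float32)
    W,H=int(w*s),int(h*s); dst=np.float32([(0,0),(W,0),(W,H),(0,H)])
    return cv2.warpPerspective(im,cv2.getPerspectiveTransform(src,dst),(W,H),flags=cv2.INTER_CUBIC)
E
python3 - <<'E'
from h import *
t=cv2.imread("pics/top0.png"); s=cv2.imread("pics/scene0.png")
v=back("top",(137,190),.186); b=back("top",(362,217),.09); print(v,b,proj("scene",[v,b]))
r=[rect("top",t,v[0],v[1],.16,.2,.186,1500),rect("scene",s,v[0],v[1],.16,.2,.186,1500),
   rect("top",t,b[0],b[1],.26,.2,.09,1500),rect("scene",s,b[0],b[1],.26,.2,.09,1500)]
for i in r: cv2.drawMarker(i,(i.shape[1]//2,i.shape[0]//2),(0,255,0),0,15)
o=np.vstack([np.hstack([r[0],r[2]]),np.hstack([r[1],r[3]])])
print(o.shape)
cv2.imwrite("pics/r.png",o[:, :800])
E
```

```text
[0.5129147  0.26245311 0.186     ] [ 0.4531687  -0.24691097  0.09      ] [[310.74118448 138.52727513]
 [170.32979091 215.90705055]]
(600, 630, 3)
```

View pics/r.png

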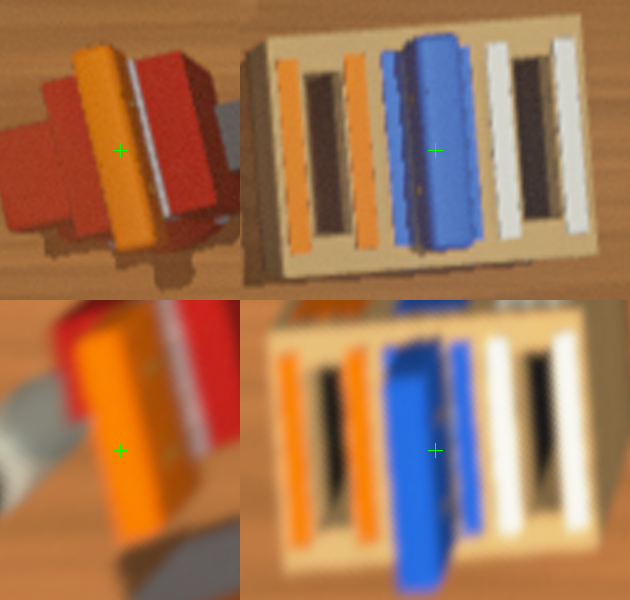

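```bash
cat > fit.py <<'E'
from h import *
from scipy.optimize import minimize
def omask(im,c,box):
    hsv=cv2.cvtColor(im,cv2.COLOR_BGR2HSV); m=cv2.inRange(hsv,(9,190,90),(22,255,255))
    k=np.zeros_like(m); x0,y0,x1,y1=box; k[y0:y1,x0:x1]=1; m=m*k
    n,l,st,_=cv2.connectedComponentsWithStats(m); return (l==1+st[1:,4].argmax()).astype(np.float32)
def sil(c,p,z0,z1,L=.14,W=.03,S=8):
    x,y,a=p; X=[(x+u*np.cos(a)-v*np.sin(a),y+u*np.sin(a)+v*np.cos(a),z) for u in(-L/2,L/2) for v in(-W/2,W/2) for z in(z0,z1)]
    h=cv2.convexHull(proj(c,X).astype(np.float32)).reshape(-1,2)
    m=np.zeros((384,512),np.float32); cv2.fillConvexPoly(m,np.round(h*256).astype(np.int32),1.,cv2.LINE_AA,8); return m
def fit(masks,p0,z0,z1):
    f=lambda p:sum(1-np.minimum(sil(c,p,z0,z1),m).sum()/np.maximum(sil(c,p,z0,z1),m).sum() for c,m in masks.items())
    r=minimize(f,p0,method="Nelder-Mead",options=dict(initial_simplex=np.array(p0)+np.array([[0,0,0],[.012,0,0],[0,.012,0],[0,0,.12]])))
    return r.x,r.fun
E
python3 - <<'E'
from fit import *
v=[.513,.262,.25]
M={}
for c,f in(("top","pics/top0.png"),("scene","pics/scene0.png")):
    u=proj(c,[(v[0],v[1],.168)])[0].astype(int); M[c]=omask(cv2.imread(f),c,(u[0]-30,u[1]-40 if c=="top" else u[1]-18,u[0]+30,u[1]+40))
    print(c,u,M[c].sum(), sil(c,v,.15,.186).sum())
for k in (["top"],["scene"],["top","scene"]): print(k,fit({c:M[c] for c in k},v,.15,.186))
# stripes
for c,f in(("top","pics/top0.png"),("scene","pics/scene0.png")):
    r=rect(c,cv2.imread(f),.4532,-.2469,.26,.2,.09,1500)
    hsv=cv2.cvtColor(r,cv2.COLOR_BGR2HSV); m=cv2.inRange(hsv,(6,160,150),(18,255,255)); m[:30]=0; m[:,150:]=0
    n,l,st,ce=cv2.connectedComponentsWithStats(m)
    for i in range(1,n):
        if st[i,4]>800:
            q=np.argwhere(l==i).astype(np.float32); vx=cv2.fitLine(q,cv2.DIST_L2,0,.01,.01).ravel(); (rc,cc)=q.min(0)/2+q.max(0)/2
            print(c,st[i], "x",.4532+.1-rc/1500,"y",-.2469+.13-cc/1500,"yaw",np.arctan(vx[1]/vx[0]))
E
```

```text
top [139 190] 1029.0 1273.0
scene [310 142] 474.0 645.0
['top'] (array([0.51273562, 0.26742256, 0.26148444]), np.float64(0.19953054189682007))
['scene'] (array([0.51234617, 0.27328326, 0.23126178]), np.float64(0.2342488169670105))
['top', 'scene'] (array([0.51293531, 0.26842867, 0.20166995]), np.float64(0.4487167000770569))
top [ 104   54   34  195 3916] x 0.45253333 y -0.19723332 yaw 0.074099086
top [  36   59   35  195 3996] x 0.4492 y -0.15223333 yaw 0.073488064
scene [    0    30   149   270 10836] x 0.44353333 y -0.16623333 yaw 0.29065865
scene [  98   47   41  198 5260] x 0.4562 y -0.19556665 yaw 0.07367012
scene [  34   52   41  198 5327] x 0.45286667 y -0.1529 yaw 0.0735821
```

```bash
python3 - <<'E'
from fit import *
v=[.514,.265,.22]; out=[]
M={}
for c,f,b in(("top","pics/top0.png",(115,150,165,230)),("scene","pics/scene0.png",(284,126,344,170))):
    im=cv2.imread(f); hsv=cv2.cvtColor(im,cv2.COLOR_BGR2HSV)
    m=cv2.inRange(hsv,(8,150,60),(25,255,255)); k=np.zeros_like(m); k[b[1]:b[3],b[0]:b[2]]=1; m*=k
    m=cv2.morphologyEx(m,cv2.MORPH_OPEN,np.ones((3,3)))
    n,l,st,_=cv2.connectedComponentsWithStats(m); M[c]=(l==1+st[1:,4].argmax()).astype(np.float32); print(M[c].sum(),sil(c,v,.15,.186).sum())
for k in (["top"],["scene"],["top","scene"]): print(k,fit({c:M[c] for c in k},v,.15,.186))
p=fit(M,v,.15,.186)[0]
for c,f,b in(("top","pics/top0.png",(110,150,170,230)),("scene","pics/scene0.png",(284,120,344,200))):
    im=cv2.imread(f); a=cv2.resize(im[b[1]:b[3],b[0]:b[2]],None,fx=6,fy=6,interpolation=2)
    for mm,col in((M[c],(0,255,0)),(sil(c,p,.15,.186),(255,0,0))):
        B=cv2.resize(mm[b[1]:b[3],b[0]:b[2]],None,fx=6,fy=6); cs,_=cv2.findContours((B>.5).astype(np.uint8),0,1); cv2.drawContours(a,cs,-1,col,1)
    out.append(a)
cv2.imwrite("pics/o.png",np.hstack(out))
E
```

```text
2264.0 1286.0
1022.0 640.0
['top'] (array([0.50818354, 0.26956426, 0.25506777]), np.float64(0.5275590419769287))
['scene'] (array([0.50353839, 0.27358107, 0.24874452]), np.float64(0.44972068071365356))
['top', 'scene'] (array([0.50978168, 0.27121995, 0.24199386]), np.float64(0.9916374087333679))
```

View pics/o.png

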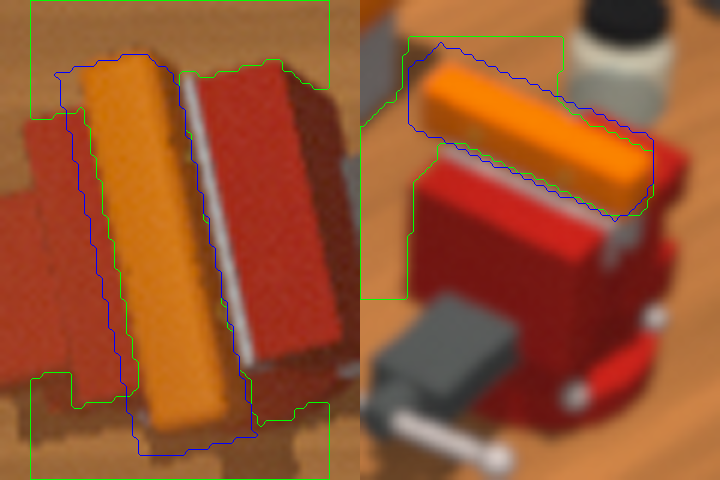

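```bash
python3 - <<'E'
from fit import *
T=np.array([(83,70),(152,57),(228,412),(155,428)])/6+(110,150)
S=np.array([(425,92),(445,64),(655,150),(628,185)])/6+(284-60,120)
for c,P in(("top",T),("scene",S)):
    X=np.array([back(c,p,.186)[:2] for p in P]); print(c,X.round(4).tolist(),X.mean(0).round(4))
    if c=="top":
        d=X[0]+X[1]-X[2]-X[3]; print(np.arctan2(d[1],d[0]),np.linalg.norm(d)/2)
    else:
        d=X[0]+X[1]-X[2]-X[3]; e=X[1]-X[2]; print(np.arctan2(d[1],d[0]), np.arctan2(e[1],e[0]),np.linalg.norm(d)/2)
# blue reference: known z, compare method
E
```

```text
top [[0.5753, 0.2928], [0.5798, 0.2679], [0.451, 0.2373], [0.4456, 0.2631]] [0.5129 0.2653]
0.22914667627624694 0.13273194504834626
scene [[0.4674, 0.2325], [0.4541, 0.259], [0.5836, 0.2964], [0.5971, 0.2632]] [0.5255 0.2628]
-2.8844083896525046 -2.8599717171866867 0.13401887626766534
```

```bash
cat > mv.py <<'E'
import sys
from h import *
from scipy.spatial.transform import Rotation as Ro
def rel(x,y,z,yaw):
    o=ctrl.get_obs(); R=Ro.from_euler("xyz",o["eef_rot"]); T=Ro.from_euler("xyz",[np.pi,0,yaw])
    d=R.inv().apply(np.array([x,y,z])-o["ee_pos"])/.03; w=np.degrees((R.inv()*T).as_rotvec())/6
    print(round(o["time_s"],2),o["ee_pos"].round(4),o["eef_rot"].round(3),"w",round(o["grip_width"],4),"F",o["force"].round(1),"->",d.round(3),w.round(3))
if __name__=="__main__": rel(*map(float,sys.argv[1:5]))
E
python3 mv.py .46 -.10 .30 .23;  python3 mv.py .516 .2645 .26 .23
```

```text
0.9 [ 0.1413 -0.5315  0.2054] [3.142 0.    0.26 ] w 0.0943 F [-0.7  0.3 -0.2] -> [ 13.963 -11.172  -3.152] [0.    0.    0.285]
0.9 [ 0.1413 -0.5315  0.2054] [3.142 0.    0.26 ] w 0.0943 F [-0.7  0.3 -0.2] -> [ 18.888 -22.435  -1.819] [0.    0.    0.285]
```

step_arm --plan '[[[0.7,-0.5,-1],[1.7,-1.3,-2]]]'

```text
$.plan[0][0]: bad value
```

step_arm --plan '[[[0.7,-0.5,-1,0,0,0],[1.7,-1.3,-2,0,0,0],[14,-11.2,-3.2,0,0,0.3],[14,-11.2,-3.2,0,0,0.3],[14,-11.2,-3.2,0,0,0.3],[14,-11.2,-3.2,0,0,0.3],[14,-11.2,-3.2,0,0,0.3],[14,-11.2,-3.2,0,0,0.3]]]' --grip 0.75

```text
time_s: 1.57
ee_pos: [0.3253, -0.2826, 0.2825]
eef_rot: [3.141, -0.0, 0.228]
force: [1.5, -0.5, 0.4]
grip_width: 0.0707
grip_force: 0.0
```

```bash
python3 mv.py .46 -.10 .30 .23;  python3 mv.py .516 .2645 .26 .23
```

```text
1.57 [ 0.3253 -0.2826  0.2825] [ 3.141 -0.     0.228] w 0.0707 F [ 1.5 -0.5  0.4] -> [ 5.749 -4.914 -0.584] [ 0.006 -0.004 -0.018]
1.57 [ 0.3253 -0.2826  0.2825] [ 3.141 -0.     0.228] w 0.0707 F [ 1.5 -0.5  0.4] -> [ 10.314 -16.328   0.744] [ 0.006 -0.004 -0.018]
```

step_arm --plan '[[[10.3,-16.3,0.7,0,0,0],[10.3,-16.3,0.7,0,0,0],[10.3,-16.3,0.7,0,0,0],[10.3,-16.3,0.7,0,0,0],[10.3,-16.3,0.7,0,0,0],[10.3,-16.3,0.7,0,0,0],[10.3,-16.3,0.7,0,0,0],[10.3,-16.3,0.7,0,0,0]]]'

```text
time_s: 2.23
ee_pos: [0.4344, 0.0324, 0.2702]
eef_rot: [3.141, -0.001, 0.228]
force: [0.8, -1.8, -0.2]
grip_width: 0.0705
grip_force: 0.0
```

```bash
python3 mv.py .516 .2645 .24 .23
```

```text
2.23 [0.4344 0.0324 0.2702] [ 3.141e+00 -1.000e-03  2.280e-01] w 0.0705 F [ 0.8 -1.8 -0.2] -> [ 4.401 -6.921  1.009] [ 0.002 -0.008 -0.015]
```

step_arm --plan '[[[4.2,-6.6,0.9,0,0,0],[4.2,-6.6,0.9,0,0,0],[4.2,-6.6,0.9,0,0,0],[4.2,-6.6,0.9,0,0,0],[4.2,-6.6,0.9,0,0,0],[4.2,-6.6,0.9,0,0,0],[4.2,-6.6,0.9,0,0,0],[4.2,-6.6,0.9,0,0,0]]]'

```text
time_s: 2.9
ee_pos: [0.5119, 0.2524, 0.2421]
eef_rot: [3.141, 0.001, 0.23]
force: [0.2, 0.2, 0.2]
grip_width: 0.0705
grip_force: 0.0
```

```bash
python3 mv.py .516 .2645 .20 .23; python3 - <<'E'
from h import *
o=[]
for c in ("top","scene"):
    im=ctrl.camera(c)[:,:,::-1]; u=proj(c,[(.515,.264,.186)])[0].astype(int)
    a=cv2.resize(im[u[1]-50:u[1]+50,u[0]-60:u[0]+60],None,fx=3.3,fy=3.3,interpolation=2); o.append(a)
cv2.imwrite("pics/v.png",np.hstack(o))
E
```

```text
2.9 [0.5119 0.2524 0.2421] [3.141e+00 1.000e-03 2.300e-01] w 0.0705 F [0.2 0.2 0.2] -> [ 0.226 -0.364  1.404] [0.003 0.013 0.002]
```

View pics/v.png

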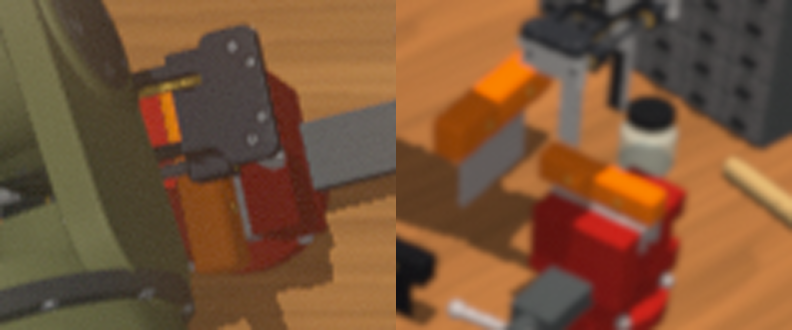

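step_arm --plan '[[[0.2,-0.4,0.5,0,0,0],[0.2,-0.4,1.4,0,0,0],[0.2,-0.4,1.8,0,0,0],[0.2,-0.4,2.2,0,0,0],[0.2,-0.4,2.5,0,0,0],[0.2,-0.4,2.8,0,0,0],[0.2,-0.4,2.8,0,0,0]]]'

```text
time_s: 3.58
ee_pos: [0.515, 0.264, 0.1578]
eef_rot: [3.141, 0.002, 0.228]
force: [-0.2, -0.3, 0.4]
grip_width: 0.0705
grip_force: 0.0
```

```bash
python3 mv.py .516 .2645 .158 .23
```

```text
3.58 [0.515  0.264  0.1578] [3.141e+00 2.000e-03 2.280e-01] w 0.0705 F [-0.2 -0.3  0.4] -> [ 0.037 -0.007 -0.008] [ 0.003  0.015 -0.02 ]
```

step_arm --plan '[[[0,0,0,0,0,0],[0,0,0,0,0,0],[0,0,0,0,0,0],[0,0,0,0,0,0],[0,0,0,0,0,0],[0,0,0,0,0,0],[0,0,0,0,0,0],[0,0,0,0,0,0]]]' --grip 0.2 --squeeze 30

```text
time_s: 4.25
ee_pos: [0.5153, 0.2648, 0.1592]
eef_rot: [-3.141, -0.0, 0.228]
force: [-1.2, 1.1, 1.1]
grip_width: 0.0299
grip_force: 30.0
```

step_arm --plan '[[[0,0,-0.3,0,0,0],[0,0,-0.9,0,0,0],[0,0,-1.6,0,0,0],[0,0,-2.4,0,0,0],[0,0,-3.2,0,0,0],[0,0,-4,0,0,0],[0,0,-4.4,0,0,0],[0,0,-4.4,0,0,0]]]' --grip 0 --squeeze 40

```text
time_s: 4.92
ee_pos: [0.5158, 0.2647, 0.2943]
eef_rot: [-3.141, -0.004, 0.228]
force: [-0.3, 0.1, -2.0]
grip_width: 0.03
grip_force: 40.0
```

```bash
python3 mv.py .4525 -.1745 .29 .0735
```

```text
4.92 [0.5158 0.2647 0.2943] [-3.141 -0.004  0.228] w 0.03 F [-0.3  0.1 -2. ] -> [-5.37  13.784  0.11 ] [-0.01  -0.042  1.479]
```

step_arm --plan '[[[-0.2,0.5,0,0,0,0],[-0.5,1.3,0,0,0,0.1],[-0.9,2.2,0,0,0,0.2],[-1.3,3.2,0,0,0,0.3],[-1.7,4.2,0,0,0,0.4],[-2.1,5.2,0,0,0,0.5],[-2.4,6.2,0,0,0,0.6],[-2.7,7.0,0,0,0,0.7]]]'

```text
time_s: 5.58
ee_pos: [0.4832, 0.0398, 0.2901]
eef_rot: [3.141, 0.001, 0.154]
force: [0.5, -0.2, -2.1]
grip_width: 0.03
grip_force: 40.0
```

step_arm --plan '[[[0,0,0,0,0,0]]]'

```text
time_s: 5.67
ee_pos: [0.4831, 0.0382, 0.2902]
eef_rot: [3.141, 0.002, 0.151]
force: [-0.4, 0.2, -2.5]
grip_width: 0.0297
grip_force: 40.0
```

```bash
python3 mv.py .4525 -.1745 .29 .0735
```

```text
5.67 [0.4831 0.0382 0.2902] [3.141e+00 2.000e-03 1.510e-01] w 0.0297 F [-0.4  0.2 -2.5] -> [-2.077  6.856  0.014] [0.008 0.015 0.742]
```

step_arm --plan '[[[-0.2,0.6,0,0,0,0.1],[-0.5,1.5,0,0,0,0.2],[-0.8,2.6,0,0,0,0.3],[-1.1,3.7,0,0,0,0.4],[-1.5,4.8,0,0,0,0.5],[-1.8,5.9,0,0,0,0.6],[-2.1,6.6,0,0,0,0.7],[-2.1,6.8,0,0,0,0.7]]]'

```text
time_s: 6.33
ee_pos: [0.4521, -0.172, 0.29]
eef_rot: [-3.141, 0.002, 0.078]
force: [-0.1, -0.2, -2.3]
grip_width: 0.0298
grip_force: 40.0
```

step_arm --plan '[[[0,0,0,0,0,0],[0,0,0,0,0,0],[0,0,0,0,0,0]]]'

```text
time_s: 6.58
ee_pos: [0.4534, -0.1685, 0.2907]
eef_rot: [-3.141, 0.0, 0.083]
force: [-0.3, 0.0, -2.5]
grip_width: 0.03
grip_force: 40.0
```

```bash
python3 mv.py .4525 -.1745 .20 .0735;python3 - <<'E'
from h import *
o=[]
for c in ("top","scene"):
    im=ctrl.camera(c)[:,:,::-1]; cv2.imwrite(f"pics/{c}1.png",im); u=proj(c,[(.45,-.2,.2)])[0].astype(int)
    a=cv2.resize(im[max(0,u[1]-75):u[1]+75,u[0]-65:u[0]+65],None,fx=3,fy=3,interpolation=2); o.append(a); print(u)
    print([(np.round(d["at"],1).tolist(),round(d["confidence"],2)) for d in ctrl.place_of("orange_scraper",c)])
cv2.imwrite("pics/b.png",np.hstack(o))
E
```

```text
6.58 [ 0.4534 -0.1685  0.2907] [-3.141  0.     0.083] w 0.03 F [-0.3  0.  -2.5] -> [-0.046  0.2    3.023] [-0.004  0.003  0.091]
[354 216]
[([319.7, 94.9], 0.88), ([131.0, 292.9], 0.85), ([248.9, 142.6], 0.71), ([221.9, 251.5], 0.56)]
[179 181]
[([188.9, 173.0], 0.85), ([279.9, 145.9], 0.8), ([243.5, 182.0], 0.74), ([259.9, 298.6], 0.64)]
```

View pics/b.png

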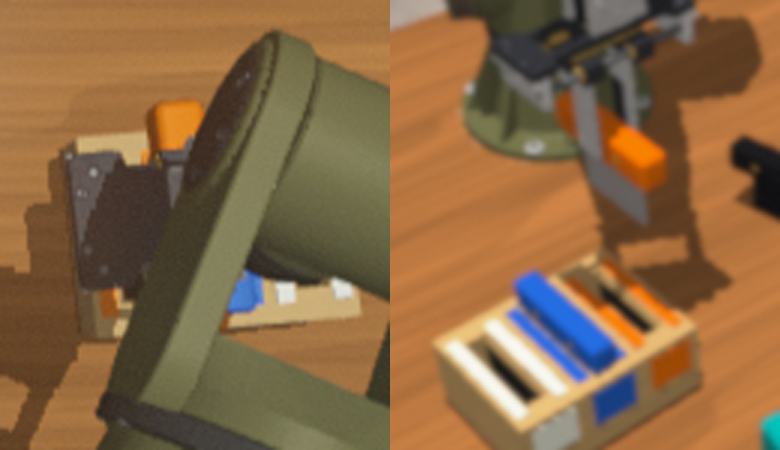

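```bash
python3 - <<'E'
from h import *
o=back("scene",(188.9,173.0),.2217); b=back("scene",(199,180.3),.2217); print(o,b)
a=.083; ex=np.array([np.cos(a),np.sin(a)]); ey=np.array([-ex[1],ex[0]]); t=np.array([.4534,-.1685])
for p in(o,b): print((p[:2]-t)@ex,(p[:2]-t)@ey)
# top: +x end of handle top at z=.3177 , crop px ~ (177,100)
e=back("top",(354-65+177/3,216-75+102/3),.3177); print(e,(e[:2]-t)@ex,(e[:2]-t)@ey)
E
```

```text
[ 0.45627408 -0.16891266  0.2217    ] [ 0.50146338 -0.1631701   0.2217    ]
0.0028299778401035566 -0.0006495101495882695
0.04833979075118686 0.0013268707934054262
[ 0.52090091 -0.16050314  0.3177    ] 0.0679315098285557 0.0023731865915727524
```

step_arm --plan '[[[-0.1,0.2,0.5,0,0,0.1],[-0.1,0.2,1.2,0,0,0.1],[-0.1,0.2,2,0,0,0.1],[-0.1,0.2,2.8,0,0,0.1],[-0.1,0.2,3.4,0,0,0.1],[-0.1,0.2,3.9,0,0,0.1],[-0.1,0.2,3.9,0,0,0.1],[-0.1,0.2,3.9,0,0,0.1]]]'

```text
time_s: 7.45
ee_pos: [0.4507, -0.1755, 0.1741]
eef_rot: [-3.141, 0.001, 0.072]
force: [-0.4, 0.2, -1.7]
grip_width: 0.0298
grip_force: 40.0
```

```bash
python3 mv.py .4515 -.1745 .10 .0735;python3 - <<'E'
from h import *
c="scene"; im=ctrl.camera(c)[:,:,::-1]; u=proj(c,[(.45,-.2,.12)])[0].astype(int)
cv2.imwrite("pics/c.png",cv2.resize(im[u[1]-60:u[1]+60,u[0]-70:u[0]+70],None,fx=5,fy=5,interpolation=2))
E
```

```text
7.45 [ 0.4507 -0.1755  0.1741] [-3.141e+00  1.000e-03  7.200e-02] w 0.0298 F [-0.4  0.2 -1.7] -> [ 0.031 -0.029  2.47 ] [-0.004  0.006 -0.016]
```

View pics/c.png

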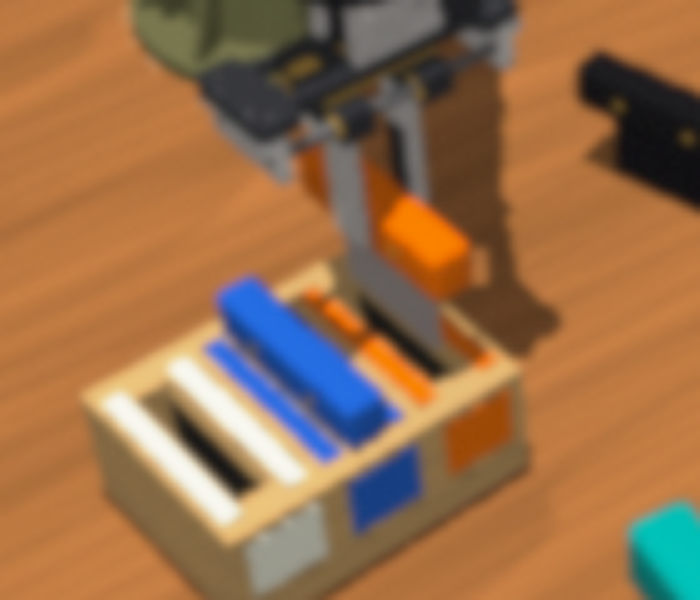

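step_arm --plan '[[[0,0,0.3,0,0,0],[0,0,0.6,0,0,0],[0,0,0.9,0,0,0],[0,0,1.2,0,0,0],[0,0,1.5,0,0,0],[0,0,1.8,0,0,0],[0,0,2.1,0,0,0],[0,0,2.2,0,0,0]]]'

```text
time_s: 8.17
ee_pos: [0.4501, -0.1756, 0.1063]
eef_rot: [-3.141, 0.002, 0.071]
force: [0.2, 0.5, -2.6]
grip_width: 0.0299
grip_force: 40.0
```

step_arm --plan '[[[0,0,0.1,0,0,0],[0,0,0.15,0,0,0],[0,0,0.2,0,0,0],[0,0,0.2,0,0,0],[0,0,0.2,0,0,0]]]'

```text
time_s: 8.58
ee_pos: [0.4508, -0.1759, 0.1022]
eef_rot: [3.141, -0.0, 0.071]
force: [-0.3, 0.6, -2.6]
grip_width: 0.0297
grip_force: 40.0
```

Still no contact; ease down in 1.5 mm steps.

step_arm --plan '[[[0,0,0.05,0,0,0],[0,0,0.05,0,0,0],[0,0,0.1,0,0,0],[0,0,0.1,0,0,0],[0,0,0.1,0,0,0]]]'

```text
time_s: 9.0
ee_pos: [0.4508, -0.1759, 0.0992]
eef_rot: [3.141, -0.0, 0.071]
force: [-0.1, 0.2, 0.3]
grip_width: 0.0297
grip_force: 40.0
```

step_arm --plan '[[[0,0,0.03,0,0,0],[0,0,0.03,0,0,0],[0,0,0.05,0,0,0],[0,0,0.05,0,0,0]]]'

```text
time_s: 9.33
ee_pos: [0.4509, -0.1759, 0.0991]
eef_rot: [3.141, -0.001, 0.071]
force: [-8.7, 2.9, 20.7]
grip_width: 0.0293
grip_force: 40.0
```

step_arm --plan '[[[0,0,-0.04,0,0,0],[0,0,-0.04,0,0,0],[0,0,-0.04,0,0,0]]]'

```text
time_s: 9.58
ee_pos: [0.4508, -0.1759, 0.0991]
eef_rot: [3.141, -0.0, 0.071]
force: [-3.4, 2.2, 9.0]
grip_width: 0.0295
grip_force: 40.0
```

step_arm --plan '[[[0,0,0,0,0,0],[0,0,0,0,0,0],[0,0,0,0,0,0],[0,0,0,0,0,0],[0,0,0,0,0,0],[0,0,0,0,0,0]]]' --grip 0.53

```text
time_s: 10.08
ee_pos: [0.4507, -0.1758, 0.0986]
eef_rot: [-3.142, 0.0, 0.071]
force: [-0.8, 0.2, -0.2]
grip_width: 0.0497
grip_force: 0.0
```

step_arm --plan '[[[0,0,-0.2,0,0,0],[0,0,-0.6,0,0,0],[0,0,-1.2,0,0,0],[0,0,-2,0,0,0],[0,0,-3,0,0,0],[0,0,-4,0,0,0],[0,0,-5,0,0,0],[0,0,-6,0,0,0]]]'

```text
time_s: 10.75
ee_pos: [0.4504, -0.1756, 0.2807]
eef_rot: [3.141, -0.0, 0.071]
force: [0.4, 0.3, -0.1]
grip_width: 0.05
grip_force: 0.0
```

step_arm --plan '[[[-0.3,-1,0,0,0,0],[-0.6,-2,0,0,0,0],[-1,-3.2,0,0,0,0],[-1,-4.4,0,0,0,0],[-1,-5.5,0,0,0,0],[-1,-6.5,0,0,0,0],[-1,-7,0,0,0,0],[-1,-7,0,0,0,0]]]'

```text
time_s: 11.42
ee_pos: [0.4054, 0.0337, 0.2793]
eef_rot: [-3.141, -0.001, 0.074]
force: [0.1, -1.3, 0.4]
grip_width: 0.0496
grip_force: 0.0
```

```bash
python3 - <<'E'
from h import *
o=[]
for c in ("top","scene"):
    im=ctrl.camera(c)[:,:,::-1]; u=proj(c,[(.45,-.2,.12)])[0].astype(int)
    o.append(cv2.resize(im[u[1]-60:u[1]+60,u[0]-65:u[0]+65],None,fx=3,fy=3,interpolation=2))
cv2.imwrite("pics/d.png",np.hstack(o)); print(ctrl.get_obs()["ee_pos"])
E
```

```text
[0.40575534 0.03152391 0.27900325]
```

View pics/d.png

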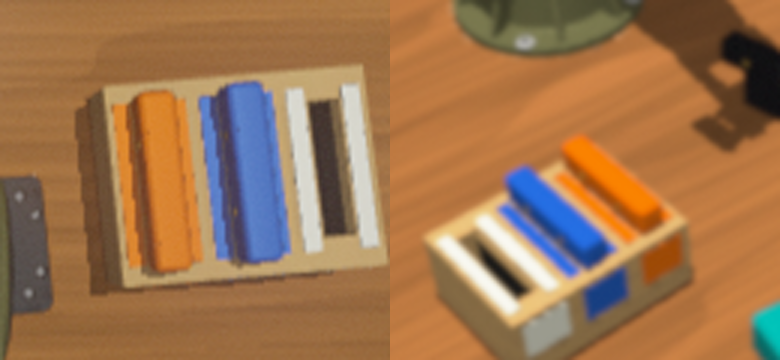

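The orange handle sits flat, level with the blue one, between the orange stripes, and the robot is clear of it.

```bash
python3 -c "
from station import ctrl
print(ctrl.hand_in())"
```

```text
the job is handed in; nothing more can be done
None
```

The orange scraper is home in the orange-marked slot with its handle flat on the block. I held it until it seated and let go before handing in, about 11.5 s into the 43 s limit; the blue and white scrapers were left alone.

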